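# Unload spun tubes from the centrifuge buckets into the tube rack in order

### The arm

A 7-joint arm with a two-finger parallel gripper is mounted at the origin on the work surface. World frame = base frame: x ahead of the robot, y to its left, z up, the work surface at z = 0. Lengths are in m, angles in rad, forces in N, time in s.
With the tool pointing down it reaches from about 0.425 to 0.875 m from the base axis. Payload 8.4 kg.
Tool frame: the origin (TCP) lies on the centre line of the jaws, within the pads' length; the fingertips stand 14 mm ahead of it and the grasp point (between the pads) lies 5 mm behind it; z points along the fingers, y is the line along which they close (so a half turn about z gives the same grasp; the last joint's range is limited). The gripper opens to 85 mm and grips with 20 to 120 N. Pads are 22 mm wide; open, the fingers measure 114 mm over their backs; the gripper's body (76 mm by 85 mm) begins 54 mm behind the grasp point. The pads swing forward as they close: fully open they stand 13 mm farther back than shut.
Start: joints at [1.233, 0.333, 0.04, 1.465, -0.013, 1.343, -0.059], TCP at [0.154, -0.632, 0.219] pointing down, gripper open.
Joint ranges: [-2.58, 2.58], [-0.38, 2.09], [-1.3, 1.39], [0.25, 2.4], [-1.5, 4.64], [0.08, 2.09], [-2.65, 2.65]. Speed limits (rad/s): [2.22, 2.22, 2.79, 2.79, 3.14, 3.14, 3.14].

### API

Orientations are given as a rotation vector (axis times angle).
In Python, from bench import state, camera, hand_in gives the robot as it stands.
- The arm moves only by the shell command python3 -m jog 'ROWS'. ROWS is JSON, one flat list of numbers, 7 for each row, row after row: the turn, a rotation vector about the tool's x, y, z in degrees, then the shift along the tool's x, y, z in m, then the opening, from 0 (shut) to 1 (fully open). In form: [wx, wy, wz, x, y, z, gripper, wx, wy, wz, x, y, z, gripper, ...]. A call has 1 to 5 rows; each row is the pose to reach, as a shift and turn from the pose commanded when the call began, along the tool's axes at that moment; what a row does not reach only later rows make up. A row lasts 1/8 s, in which the tool goes at most 62.5 mm and 10.7 degrees, less where a joint would pass 70% of its speed; a pose out of reach is approached as far as the arm can. A call with a gripper value outside its range is refused whole. The fingers move at their own pace and stop on an object; the grip force is fixed at half the most. Time passes only in rows, so rows that repeat a pose let the fingers close. It gives the time, the measured TCP pose, the force, the opening and the grip force at its end, in the units of the state.
- state(): the state, without advancing time (a new reading comes with each control period).
- camera(name): name is "side" or "top"; returns a dict with "img" (420x560x3 uint8, red, green, blue), "K" (3x3 intrinsics, pixels), "k1" (the pictures are not rectified: a ray, as slopes to the right and down, at radius r is drawn at 1 + k1 r^2 times it, then the intrinsics apply), "position" and "rotation" of the camera in the world. Camera axes: x right, y up, looking along -z (the intrinsics and any distortion apply to the point x, -y, -z); pixel columns grow to the right and rows downward; lengths in m; the calibration is good to about 2 mm. A picture is of the moment at which its call begins. There is no depth.
- hand_in(): hands the job in; it is judged then, once.
The state is a dict: "time": time; "q": joint angles; "qvel": joint speeds; "joint_torque": joint torques, N m; "ee_pos": TCP position; "ee_rot": TCP orientation; "wrist_force": force on the tool from outside, world axes, zero at the start; "torque": the same for the moment, N m; "grip_width": finger opening in m; "finger_force": force on a finger pad.
Only numpy, scipy, OpenCV 4.12 (cv2) and the standard library are available. Lean on these libraries where they do the work, as an engineer would, in place of code of your own. Each camera call takes 0.05 s, during which the arm holds its last target. There are 200 camera calls.

### The job

The four spun sample tubes stand in centrifuge buckets in the grey bucket stand: move them to the white tube rack in the same order, so that the tube nearest the stand's handle stands in the hole next to the rack's handle, the second in the second hole and so on, and the fifth hole, farthest from the rack's handle, stays empty. Keep the tubes upright, and lower each one to the bottom of its hole before letting go instead of dropping it, so that what has settled is not stirred up.

Things in the scene. Friction and masses are not known exactly. Their poses are not given: they have to be found in the camera images.
- tube_tall: loose closed sample tube, whitish plastic, 118 mm tall with cap, about 55 g; white ribbed screw cap on top: plain and flat, 35 mm across and 16 mm high. Body below it 29 mm across with a paper band; flat foot 26 mm across. Grip from above across the cap. Origin: centre of the foot's underside; z up the tube. Starts upright in bucket_tall.
- tube_plug: loose closed sample tube, whitish plastic, 112 mm tall with cap, about 55 g; white ribbed screw cap on top: 33 mm across and 18 mm high, the top 4 mm a narrow round boss. Body below it 29 mm across with a paper band; flat foot 26 mm across. Grip from above across the cap. Origin: centre of the foot's underside; z up the tube. Starts upright in bucket_plug.
- tube_dish: loose closed sample tube, whitish plastic, 104 mm tall with cap, about 55 g; white ribbed screw cap on top: the widest, 37 mm across and 16 mm high, its top sunk 5 mm like a dish. Body below it 29 mm across with a paper band; flat foot 26 mm across. Grip from above across the cap. Origin: centre of the foot's underside; z up the tube. Starts upright in bucket_dish.
- tube_short: loose closed sample tube, whitish plastic, 96 mm tall with cap, about 55 g; white ribbed screw cap on top: the narrowest, 31 mm across and 16 mm high, slightly domed. Body below it 29 mm across with a paper band; flat foot 26 mm across. Grip from above across the cap. Origin: centre of the foot's underside; z up the tube. Starts upright in bucket_short.
- bucket_tall: dark grey metal centrifuge bucket, fixed in the stand, where tube_tall starts (four alike; its seat differs from start to start): round, 62 mm high, collar 50 mm across, bore 34 mm, two small side lugs. Origin: centre of its underside, 6 mm above the bench; the tube's foot rests 4 mm above the origin, 58 mm below the rim; z up.
- bucket_plug: dark grey metal centrifuge bucket, fixed in the stand, where tube_plug starts (four alike; its seat differs from start to start): round, 62 mm high, collar 50 mm across, bore 34 mm, two small side lugs. Origin: centre of its underside, 6 mm above the bench; the tube's foot rests 4 mm above the origin, 58 mm below the rim; z up.
- bucket_dish: dark grey metal centrifuge bucket, fixed in the stand, where tube_dish starts (four alike; its seat differs from start to start): round, 62 mm high, collar 50 mm across, bore 34 mm, two small side lugs. Origin: centre of its underside, 6 mm above the bench; the tube's foot rests 4 mm above the origin, 58 mm below the rim; z up.
- bucket_short: dark grey metal centrifuge bucket, fixed in the stand, where tube_short starts (four alike; its seat differs from start to start): round, 62 mm high, collar 50 mm across, bore 34 mm, two small side lugs. Origin: centre of its underside, 6 mm above the bench; the tube's foot rests 4 mm above the origin, 58 mm below the rim; z up.
- stand: grey fixed bucket stand, block 236 x 70 x 28 mm, four buckets in a row 56 mm apart; a steel loop handle sticks out 34 mm from one end. Origin: centre of its underside, on the bench; x along the row towards the handle, z up. Bucket seats at x = +84 (first, by the handle), +28, -28, -84 mm, y = 0.
- rack: white fixed tube rack, 242 x 62 x 54 mm, a white loop handle sticks out 34 mm from one end; five square 40 mm holes in a row. Origin: centre of its underside, on the bench; x along the row towards the handle, z up. Holes at x = +92 (first, by the handle), +46, 0, -46, -92 mm, y = 0. A tube stands in it with its foot 6 mm above the origin, 48 mm below the deck's top.
Things that resemble listed ones, but are neither listed nor needed, are in the scene too. Leave any black or turquoise look-alike of the tube_short alone.

How it is judged:
At the end, for the whole second after the job is handed in: Each tube stands in the rack hole of the same number as its start bucket, both counted from the handle: within 12 mm of the hole's centre in x and y, foot on the base (under 5 mm above it), upright within 0.12 rad, released, at rest; the fifth hole empty (((x of bucket_tall in the frame of stand between 0.074 and 0.094 m and x of tube_tall in the frame of rack between 0.08 and 0.104 m) or (x of bucket_tall in the frame of stand between 0.018 and 0.038 m and x of tube_tall in the frame of rack between 0.034 and 0.058 m) or (x of bucket_tall in the frame of stand between -0.038 and -0.018 m and x of tube_tall in the frame of rack between -0.012 and 0.012 m) or (x of bucket_tall in the frame of stand between -0.094 and -0.074 m and x of tube_tall in the frame of rack between -0.058 and -0.034 m)) and y of tube_tall in the frame of rack between -0.012 and 0.012 m and z of each of tube_tall, tube_plug, tube_dish, tube_short in the frame of rack below 0.011 m and angle between each of tube_tall, tube_plug, tube_dish, tube_short's own z axis and vertical below 0.12 rad and linear speed of each of tube_tall, tube_plug, tube_dish, tube_short below 0.03 m/s and angular speed of each of tube_tall, tube_plug, tube_dish, tube_short below 0.4 rad/s and ((x of bucket_plug in the frame of stand between 0.074 and 0.094 m and x of tube_plug in the frame of rack between 0.08 and 0.104 m) or (x of bucket_plug in the frame of stand between 0.018 and 0.038 m and x of tube_plug in the frame of rack between 0.034 and 0.058 m) or (x of bucket_plug in the frame of stand between -0.038 and -0.018 m and x of tube_plug in the frame of rack between -0.012 and 0.012 m) or (x of bucket_plug in the frame of stand between -0.094 and -0.074 m and x of tube_plug in the frame of rack between -0.058 and -0.034 m)) and y of tube_plug in the frame of rack between -0.012 and 0.012 m and ((x of bucket_dish in the frame of stand between 0.074 and 0.094 m and x of tube_dish in the frame of rack between 0.08 and 0.104 m) or (x of bucket_dish in the frame of stand between 0.018 and 0.038 m and x of tube_dish in the frame of rack between 0.034 and 0.058 m) or (x of bucket_dish in the frame of stand between -0.038 and -0.018 m and x of tube_dish in the frame of rack between -0.012 and 0.012 m) or (x of bucket_dish in the frame of stand between -0.094 and -0.074 m and x of tube_dish in the frame of rack between -0.058 and -0.034 m)) and y of tube_dish in the frame of rack between -0.012 and 0.012 m and ((x of bucket_short in the frame of stand between 0.074 and 0.094 m and x of tube_short in the frame of rack between 0.08 and 0.104 m) or (x of bucket_short in the frame of stand between 0.018 and 0.038 m and x of tube_short in the frame of rack between 0.034 and 0.058 m) or (x of bucket_short in the frame of stand between -0.038 and -0.018 m and x of tube_short in the frame of rack between -0.012 and 0.012 m) or (x of bucket_short in the frame of stand between -0.094 and -0.074 m and x of tube_short in the frame of rack between -0.058 and -0.034 m)) and y of tube_short in the frame of rack between -0.012 and 0.012 m); the robot touches nothing.
It fails at once if a tube is tipped more than 30 degrees (angle between any of tube_tall, tube_plug, tube_dish, tube_short's own z axis and vertical above 0.52 rad).
It fails at once if a tube is dropped into the rack (it moves faster than 0.55 m/s inside a hole) ((linear speed of tube_tall above 0.55 m/s and z of tube_tall in the frame of rack below 0.045 m and x of tube_tall in the frame of rack between -0.115 and 0.115 m and y of tube_tall in the frame of rack between -0.025 and 0.025 m) or (linear speed of tube_plug above 0.55 m/s and z of tube_plug in the frame of rack below 0.045 m and x of tube_plug in the frame of rack between -0.115 and 0.115 m and y of tube_plug in the frame of rack between -0.025 and 0.025 m) or (linear speed of tube_dish above 0.55 m/s and z of tube_dish in the frame of rack below 0.045 m and x of tube_dish in the frame of rack between -0.115 and 0.115 m and y of tube_dish in the frame of rack between -0.025 and 0.025 m) or (linear speed of tube_short above 0.55 m/s and z of tube_short in the frame of rack below 0.045 m and x of tube_short in the frame of rack between -0.115 and 0.115 m and y of tube_short in the frame of rack between -0.025 and 0.025 m)).
It also fails if it takes over 96 s, if anything falls off the work surface, if the arm or the gripper's body presses on something with over 40 N, if the wrist force passes 120 N, or if a joint passes its speed limit or range.

## Working session

There is one attempt and no reset: what is moved stays moved. The work goes in short steps, Python scripts to look and compute and a shell command to move; the robot and the scene stay as the last step left them, time stands still between calls to the robot, and variables do not carry over. Pictures are saved under pics/ and viewed, at most 14 in all, crops included, and the job is handed in when it is done.

```bash
mkdir -p pics; ls; python3 - <<'E'
from bench import state,camera
import cv2,numpy as np
np.set_printoptions(precision=4,suppress=True)
s=state();print(s)
for n in("side","top"):
    c=camera(n);cv2.imwrite(f"pics/{n}0.png",cv2.cvtColor(c["img"],cv2.COLOR_RGB2BGR));print(n,c["K"],c["k1"],c["position"],c["rotation"])
E
```

```text
pics
{'time': 0.0, 'q': array([ 1.2328,  0.3339,  0.0399,  1.4662, -0.0134,  1.3433, -0.0585]), 'qvel': array([-0.0006, -0.0005,  0.0007,  0.0001, -0.0009,  0.0002, -0.0014]), 'joint_torque': array([ -0.0004, -65.8566,   1.365 , -40.5556,   0.0165,   0.013 ,
         0.    ]), 'ee_pos': array([ 0.1536, -0.6311,  0.2178]), 'ee_rot': array([-3.1177, -0.374 ,  0.0005]), 'wrist_force': array([ 0.2582,  1.119 , -0.0244]), 'torque': array([ 0.0095, -0.0117, -0.0479]), 'finger_force': 0.0, 'grip_width': 0.08517531083946196}
side [[386.4773   0.     280.0132]
 [  0.     386.4773 206.2033]
 [  0.       0.       1.    ]] -0.029566502108374706 [ 0.4499 -0.6276  0.5619] [ 0.8973 -0.0514 -0.1578]
top [[451.2226   0.     284.4308]
 [  0.     451.2226 205.0444]
 [  0.       0.       1.    ]] 0.016199117534553796 [0.4864 0.0232 0.9132] [ 0.0895 -0.0409 -1.584 ]
```

View pics/top0.png

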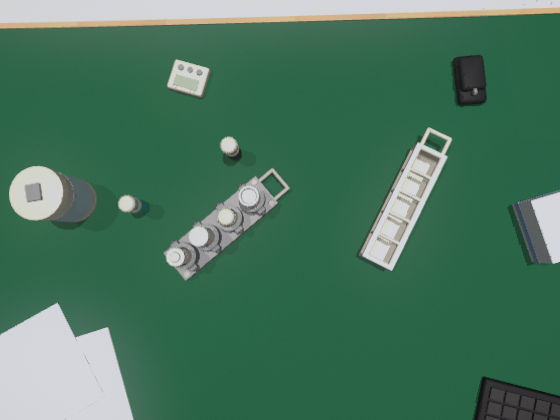

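View pics/side0.png

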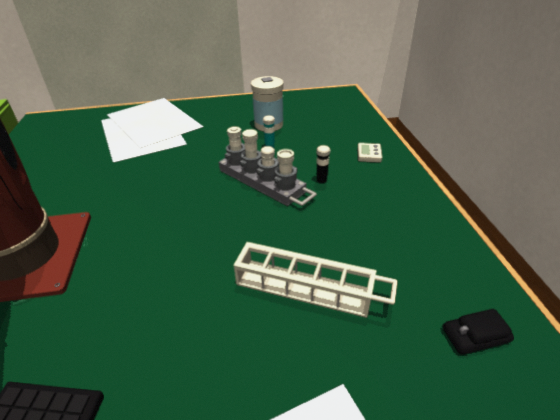

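The top view shows the stand at about (220,228) with its handle at (275,183). Its caps, counted from the handle, are dish (250,198), short (228,217), tall (202,238) and plug (178,257). The rack is at (403,205) with its handle at (437,141). I'll crop in to get exact pixels.

```bash
cat > h.py <<'E'
import numpy as np,cv2
from scipy.spatial.transform import Rotation as R
from bench import state,camera
np.set_printoptions(precision=4,suppress=True)
def cast(c,uv,z):
    uv=np.array(uv,float).reshape(-1,1,2)
    p=cv2.undistortPoints(uv,c["K"],np.array([c["k1"],0,0,0]))[:,0]
    d=np.c_[p[:,0],-p[:,1],-np.ones(len(p))]@R.from_rotvec(c["rotation"]).as_matrix().T
    o=np.array(c["position"]); z=np.broadcast_to(z,len(p))
    return o+d*((z-o[2])/d[:,2])[:,None]
def proj(c,P):
    M=R.from_rotvec(c["rotation"]).as_matrix(); q=(np.atleast_2d(P)-c["position"])@M
    q=q*[1,-1,-1]
    return cv2.projectPoints(q,np.zeros(3),np.zeros(3),c["K"],np.array([c["k1"],0,0,0]))[0][:,0]
def save(c,name,x0=0,y0=0,x1=560,y1=420,s=1):
    cv2.imwrite(f"pics/{name}.png",cv2.resize(cv2.cvtColor(c["img"],4)[y0:y1,x0:x1],None,fx=s,fy=s,interpolation=cv2.INTER_CUBIC))
E
python3 - <<'E'
from h import *
c=camera("top");b=cv2.cvtColor(c["img"],4)
a=cv2.resize(b[160:285,155:295],None,fx=4,fy=4,interpolation=2)
d=cv2.resize(b[120:275,355:455],None,fx=3.2,fy=3.2,interpolation=2)
h=500;im=np.hstack([a[:h],np.pad(d,((0,h-d.shape[0]),(0,0),(0,0)))[:,:240*4//4+80]])[:, :800]
cv2.imwrite("pics/crop.png",im);print(im.shape)
# rack mask
hsv=cv2.cvtColor(b,cv2.COLOR_BGR2HSV)
m=((hsv[...,1]<90)&(hsv[...,2]>90)).astype(np.uint8)
m[:, :350]=0;m[:,460:]=0;m[:110]=0;m[290:]=0
cs,_=cv2.findContours(m,0,1);k=max(cs,key=cv2.contourArea)
print("rack approx",cv2.approxPolyDP(k,4,True)[:,0].tolist())
E
```

```text
(500, 800, 3)
rack approx [[430, 127], [411, 147], [359, 253], [389, 270], [447, 158], [452, 138]]
```

View pics/crop.png

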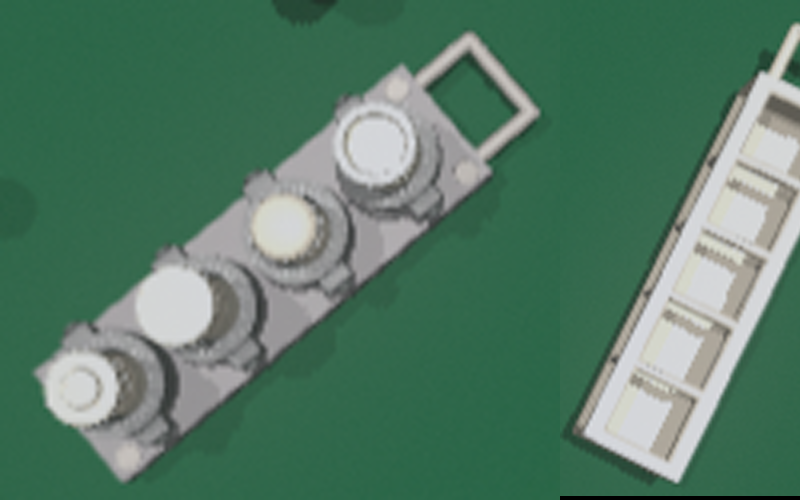

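```bash
python3 - <<'E'
from h import *
c=camera("top");sd=camera("side")
f=lambda L:np.array(L)/4+[155,160]
B=cast(c,f([(405,66),(491,172),(38,370),(127,483)]),.028)
print("block",B);sc=B.mean(0);v=(B[0]+B[1]-B[2]-B[3])[:2];sa=np.arctan2(v[1],v[0]);print("stand",sc,np.degrees(sa),np.linalg.norm(v)/2)
C=cast(c,f([(375,147),(286,227),(175,305),(80,389)]),[.114,.106,.128,.122])
print("caps",C,np.linalg.norm(np.diff(C[:,:2],axis=0),axis=1))
u=np.array([np.cos(sa),np.sin(sa)])
print("seats",[sc[:2]+u*x for x in(.084,.028,-.028,-.084)])
v=C[0]-C[3];print("cap ang",np.degrees(np.arctan2(v[1],v[0])),C.mean(0))
Q=cast(c,[(417.5,142.5),(448.0,157.8),(362.2,255),(393.1,270.3)],.054)
rc=Q.mean(0);v=(Q[0]+Q[1]-Q[2]-Q[3])[:2];ra=np.arctan2(v[1],v[0]);print("rack",rc,np.degrees(ra),np.linalg.norm(v)/2,np.linalg.norm(Q[0]-Q[1]))
u=np.array([np.cos(ra),np.sin(ra)]);H=np.array([rc[:2]+u*x for x in(.092,.046,0,-.046,-.092)]);print("holes",H)
# check drawing in side view
im=sd["img"].copy()
for P in [*C,*Q,*[np.r_[h,.054] for h in H]]:
    q=proj(sd,P)[0];cv2.circle(im,tuple(int(round(a*16)) for a in q),16,(255,0,0),-1,16,4)
sd["img"]=im;save(sd,"sidechk",200,90,420,330,2.5)
s=state();print(R.from_rotvec(s["ee_rot"]).as_matrix())
E
```

```text
block [[0.6179 0.1053 0.028 ]
 [0.5644 0.0632 0.028 ]
 [0.4703 0.2872 0.028 ]
 [0.4148 0.2429 0.028 ]]
stand [0.5169 0.1747 0.028 ] -50.580493883576715 0.23404884804046924
caps [[0.5689 0.111  0.114 ]
 [0.5342 0.1523 0.106 ]
 [0.4995 0.1975 0.128 ]
 [0.4634 0.2406 0.122 ]] [0.0539 0.057  0.0562]
seats [array([0.5702, 0.1098]), array([0.5346, 0.153 ]), array([0.4991, 0.1963]), array([0.4635, 0.2396])]
cap ang -50.85708036967809 [0.5165 0.1753 0.1175]
rack [ 0.5527 -0.1796  0.054 ] -27.578136919861823 0.23904363593752523 0.06409645328803726
holes [[ 0.6343 -0.2222]
 [ 0.5935 -0.2009]
 [ 0.5527 -0.1796]
 [ 0.512  -0.1583]
 [ 0.4712 -0.137 ]]
[[ 0.9716  0.2365 -0.0002]
 [ 0.2365 -0.9716  0.0008]
 [-0.     -0.0008 -1.    ]]
```

View pics/sidechk.png

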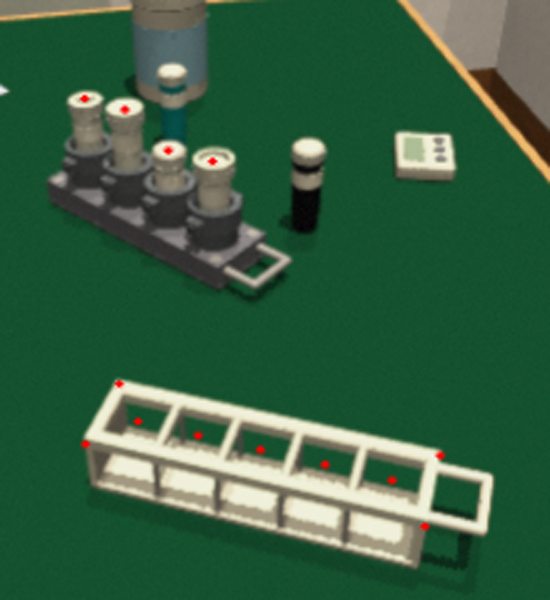

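The projected points land on the caps and rack corners in the side view, so both views agree. The stand order from the handle is dish, short, tall, plug. I'll jaw across the row with tool x at about 129° over the stand and 152° over the rack.

```bash
cat > go.py <<'E'
import sys
from h import *
# usage: go.py x y z yaw  -> turn about tool z (deg) and tool-frame shift from measured pose; tilt
x,y,z,yaw=map(float,sys.argv[1:5]); s=state(); M=R.from_rotvec(s["ee_rot"]).as_matrix()
T=np.array([[np.cos(np.radians(yaw)),np.sin(np.radians(yaw)),0],[np.sin(np.radians(yaw)),-np.cos(np.radians(yaw)),0],[0,0,-1]]).T
r=R.from_matrix(M.T@T).as_rotvec(degrees=True)
print("t",s["time"],"pos",s["ee_pos"],"turn",r,"shift",M.T@(np.array([x,y,z])-s["ee_pos"]),"F",s["wrist_force"],"w",round(s["grip_width"],4),"q7",round(s["q"][6],2))
E
python3 go.py .47 -.27 .23 60; python3 - <<'E'
from h import *
c=camera("top");print(cast(c,[(229,145),(129,203)],.10))
E
```

```text
t 0.25 pos [ 0.1537 -0.6313  0.2183] turn [ -0.0444  -0.0168 -46.3188] shift [ 0.3928 -0.2763 -0.0115] F [-0.3541 -0.4595  0.8717] w 0.0856 q7 -0.06
[[0.6664 0.1483 0.1   ]
 [0.5624 0.3318 0.1   ]]
```

```bash
python3 -m jog '[0,0,-9,0.049,-0.034,-0.002,0.65,0,0,-18,0.098,-0.069,-0.003,0.65,0,0,-27,0.147,-0.103,-0.005,0.65,0,0,-36,0.196,-0.138,-0.006,0.65,0,0,-45,0.245,-0.172,-0.008,0.65]'; python3 go.py .5695 .1105 .22 129.3
```

```text
time: 0.92
ee_pos: [0.3521, -0.4048, 0.2269]
ee_rot: [2.734, 1.546, -0.0]
wrist_force: [1.3, -0.7, -0.2]
grip_width: 0.0556
finger_force: 0.0
t 0.925 pos [ 0.3521 -0.4048  0.2269] turn [  0.009    0.0248 -70.3252] shift [ 0.5536 -0.0793  0.0068] F [ 1.2901 -0.7274 -0.2299] w 0.0556 q7 0.21
```

```bash
python3 -m jog '[0,0,-9,0.052,-0.007,0,0.65,0,0,-18,0.104,-0.015,0,0.65,0,0,-27,0.156,-0.022,0,0.65,0,0,-36,0.208,-0.03,0,0.65,0,0,-45,0.26,-0.037,0,0.65]'; python3 go.py .5695 .1105 .22 129.3
```

```text
time: 1.55
ee_pos: [0.455, -0.1635, 0.227]
ee_rot: [1.935, 2.474, -0.0]
wrist_force: [1.0, -0.8, 0.3]
grip_width: 0.0553
finger_force: 0.0
t 1.55 pos [ 0.455  -0.1635  0.227 ] turn [  0.0104   0.037  -25.3352] shift [0.2383 0.1772 0.0069] F [ 0.995  -0.7535  0.2743] w 0.0553 q7 0.5
```

```bash
python3 -m jog '[0,0,-5,0.045,0.033,0,0.65,0,0,-10,0.09,0.066,0,0.65,0,0,-15,0.135,0.1,0,0.65,0,0,-20,0.18,0.134,0,0.65,0,0,-25.3,0.225,0.167,0,0.65]'; python3 go.py .5695 .1105 .10 129.3
```

```text
time: 2.17
ee_pos: [0.5643, 0.0945, 0.2269]
ee_rot: [1.35, 2.836, 0.0]
wrist_force: [0.8, -1.1, 0.1]
grip_width: 0.0557
finger_force: 0.0
t 2.175 pos [0.5643 0.0945 0.2269] turn [ 0.0256  0.0298 -0.1908] shift [0.0093 0.0141 0.1269] F [ 0.7825 -1.0707  0.0877] w 0.0557 q7 0.31
```

```bash
python3 -m jog '[0,0,0,0.009,0.014,0,0.65,0,0,0,0.009,0.014,0.04,0.65,0,0,0,0.009,0.014,0.08,0.65,0,0,0,0.009,0.014,0.08,0.65]'; python3 go.py .5695 .1105 .10 129.3; python3 - <<'E'
from h import *
c=camera("side");a=c["img"][90:220,200:340];t=camera("top");b=t["img"][150:280,150:290]
cv2.imwrite("pics/a1.png",cv2.cvtColor(cv2.resize(np.hstack([a,b]),None,fx=2.8,fy=2.8,interpolation=2),4))
E
```

```text
time: 2.68
ee_pos: [0.567, 0.1073, 0.1442]
ee_rot: [-1.353, -2.83, 0.005]
wrist_force: [0.3, -0.3, 0.6]
grip_width: 0.0557
finger_force: 0.0
t 2.675 pos [0.567  0.1073 0.1442] turn [-0.2821 -0.1411 -0.4005] shift [0.0008 0.0042 0.0442] F [ 0.3302 -0.2842  0.596 ] w 0.0557 q7 0.23
```

View pics/a1.png

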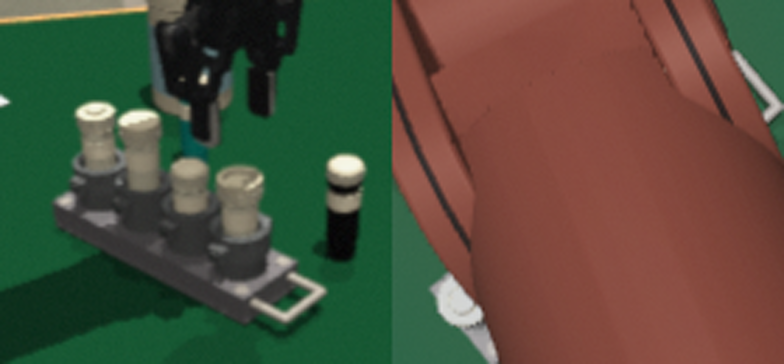

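The jaws straddle the dish tube's row line above it, about 25 mm clear. I'll settle and then descend.

```bash
python3 -m jog '[0.28,0.14,-0.4,0.001,0.003,0,0.65,0.28,0.14,-0.4,0.001,0.003,0,0.65]'; python3 go.py .5695 .1105 .10 129.3
```

```text
time: 3.02
ee_pos: [0.5715, 0.1119, 0.1482]
ee_rot: [-1.342, -2.838, 0.003]
wrist_force: [0.5, 0.3, 0.2]
grip_width: 0.0553
finger_force: 0.0
t 3.025 pos [0.5715 0.1119 0.1482] turn [-0.1761 -0.0884  0.0896] shift [ 0.0001 -0.0023  0.0482] F [0.4765 0.3135 0.1909] w 0.0553 q7 0.23
```

```bash
python3 -m jog '[0,0,0,0,-0.002,0.02,0.65,0,0,0,0,-0.002,0.04,0.65,0,0,0,0,-0.002,0.047,0.65,0,0,0,0,-0.002,0.047,0.65,0,0,0,0,-0.002,0.047,0.65]'; python3 go.py .5695 .1105 .10 129.3; python3 -m jog '[0,0,0,0,0,0,0.3,0,0,0,0,0,0,0.3,0,0,0,0,0,0,0.3,0,0,0,0,0,0,0.3]'
```

```text
time: 3.65
ee_pos: [0.5691, 0.1103, 0.1002]
ee_rot: [-1.341, -2.837, 0.004]
wrist_force: [-0.2, -0.3, 0.6]
grip_width: 0.0555
finger_force: 0.0
t 3.65 pos [0.5691 0.1103 0.1002] turn [-0.2429 -0.1323  0.0827] shift [-0.0001  0.0004  0.0001] F [-0.1926 -0.336   0.5768] w 0.0555 q7 0.21
time: 4.15
ee_pos: [0.5711, 0.1112, 0.1021]
ee_rot: [-1.343, -2.84, -0.0]
wrist_force: [2.9, 1.1, 8.9]
grip_width: 0.0255
finger_force: 4.7
```

```bash
python3 - <<'E'
from h import *
c=camera("side");save(c,"a2",210,100,330,200,5)
E
```

```text
(no output)
```

View pics/a2.png

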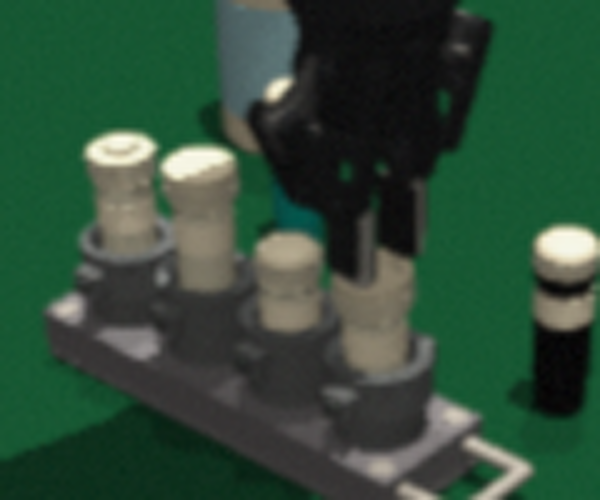

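```bash
python3 - <<'E'
from h import *
c=camera("side");s=state();M=R.from_rotvec(s["ee_rot"]).as_matrix();p=s["ee_pos"]
print(p,s["grip_width"],s["wrist_force"])
off=np.array([210,100])
for sg in(-1,1):
  for z in(.088,.095,.102,.109,.116): 
    P=p+M[:,1]*sg*.0128;P[2]=z;print(sg,z,(proj(c,P)[0]-off)*5)
print("captop",[(proj(c,np.array([.5695,.1105,.114])+d)[0]-off)*5 for d in np.array([[0,0,0],[.018,0,0],[-.018,0,0],[0,-.018,0],[0,.018,0]])])
E
```

```text
[0.5711 0.1112 0.1021] 0.02544649261307747 [2.3452 2.3496 9.0468]
-1 0.088 [359.6563 331.1854]
-1 0.095 [359.3704 318.0276]
-1 0.102 [359.0817 304.7387]
-1 0.109 [358.79  291.317]
-1 0.116 [358.4953 277.7604]
1 0.088 [396.3844 307.9044]
1 0.095 [396.2829 294.8548]
1 0.102 [396.1802 281.6776]
1 0.109 [396.0765 268.371 ]
1 0.116 [395.9715 254.9333]
captop [array([374.2662, 271.2357]), array([413.8465, 267.2163]), array([334.5001, 275.2805]), array([381.1399, 292.0344]), array([367.6117, 251.1025])]
```

```bash
python3 -m jog '[0,0,0,0,0,-0.02,0.3,0,0,0,0,0,-0.04,0.3,0,0,0,0,0,-0.04,0.65,0,0,0,0,0,-0.04,0.65,0,0,0,0,0,-0.04,0.65]'; python3 - <<'E'
from h import *
c=camera("side");s=state();M=R.from_rotvec(s["ee_rot"]).as_matrix();p=s["ee_pos"];print(p,s["grip_width"])
off=np.array([210,90])
im=c["img"].copy()
for sg in(-1,1):
  for k,dz in enumerate((-.014,-.005,.0,.014)):
    P=p+M[:,1]*sg*s["grip_width"]/2+M[:,2]*dz;q=proj(c,P)[0];print(sg,dz,(q-off)*5)
    cv2.circle(im,tuple(int(round(a*16)) for a in q),8,[(255,0,0),(255,255,0),(0,255,0),(255,0,255)][k],-1,16,4)
c["img"]=im;save(c,"a3",210,90,330,200,5)
E
```

```text
time: 4.88
ee_pos: [0.5686, 0.11, 0.1392]
ee_rot: [-1.341, -2.835, 0.006]
wrist_force: [-0.3, -0.4, -0.3]
grip_width: 0.0553
finger_force: 0.0
[0.5686 0.11   0.1392] 0.05581898198743379
-1 -0.014 [328.4867 268.3552]
-1 -0.005 [328.9525 286.8698]
-1 0.0 [329.2087 297.0501]
-1 0.014 [329.9161 325.1614]
1 -0.014 [412.8148 220.6123]
1 -0.005 [412.7229 238.7268]
1 0.0 [412.6723 248.6914]
1 0.014 [412.5318 276.2226]
```

View pics/a3.png

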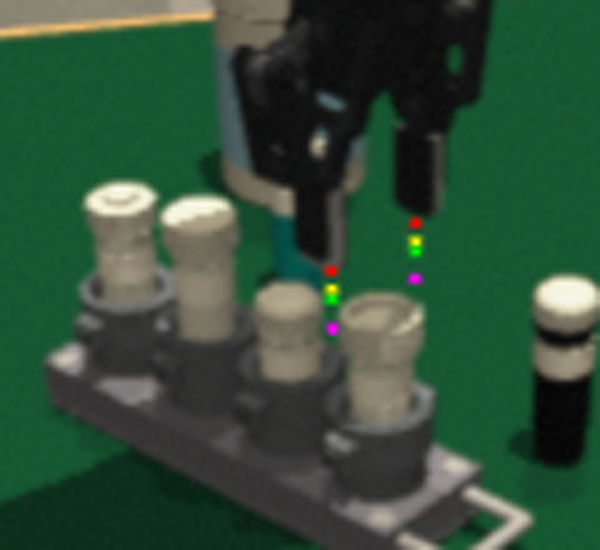

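The tube is undisturbed. The fingertips actually stand about 14–16 mm behind the reported TCP, so I'll grip with TCP at cap top minus 32 mm.

```bash
python3 -m jog '[0.2,0.1,0,0,0,0.02,0.65,0.2,0.1,0,0,0,0.04,0.65,0.2,0.1,0,0,0,0.056,0.65,0.2,0.1,0,0,0,0.056,0.65,0.2,0.1,0,0,0,0.056,0.65]'; python3 go.py .5695 .1105 .082 129.3; python3 -m jog '[0,0,0,0,0,0,0.35,0,0,0,0,0,0,0.35,0,0,0,0,0,0,0.35,0,0,0,0,0,0,0.35]'
```

```text
time: 5.55
ee_pos: [0.5689, 0.1103, 0.084]
ee_rot: [-1.34, -2.833, 0.008]
wrist_force: [0.3, 0.8, 0.2]
grip_width: 0.0554
finger_force: 0.0
t 5.55 pos [0.5689 0.1103 0.084 ] turn [-0.4581 -0.2465  0.0874] shift [-0.0002  0.0005  0.002 ] F [0.3088 0.8359 0.1943] w 0.0554 q7 0.2
time: 6.05
ee_pos: [0.5695, 0.1104, 0.0848]
ee_rot: [-1.341, -2.835, 0.007]
wrist_force: [0.3, 0.0, 6.1]
grip_width: 0.035
finger_force: 59.6
```

```bash
python3 -m jog '[0,0,0,0,0,-0.02,0.2,0,0,0,0,0,-0.05,0.2,0,0,0,0,0,-0.09,0.2,0,0,0,0,0,-0.125,0.2,0,0,0,0,0,-0.125,0.2]'; python3 go.py .634 -.222 .21 152.4; python3 - <<'E'
from h import *
c=camera("side");save(c,"a4",200,50,360,200,3.5)
E
```

```text
time: 6.68
ee_pos: [0.5713, 0.1111, 0.2127]
ee_rot: [-1.342, -2.838, 0.005]
wrist_force: [0.4, -0.0, -0.7]
grip_width: 0.0347
finger_force: 60.1
t 6.675 pos [0.5713 0.1111 0.2127] turn [ -0.2011  -0.1136 -23.0117] shift [-0.2972 -0.1629  0.003 ] F [ 0.3914 -0.0236 -0.6878] w 0.0347 q7 0.27
```

View pics/a4.png

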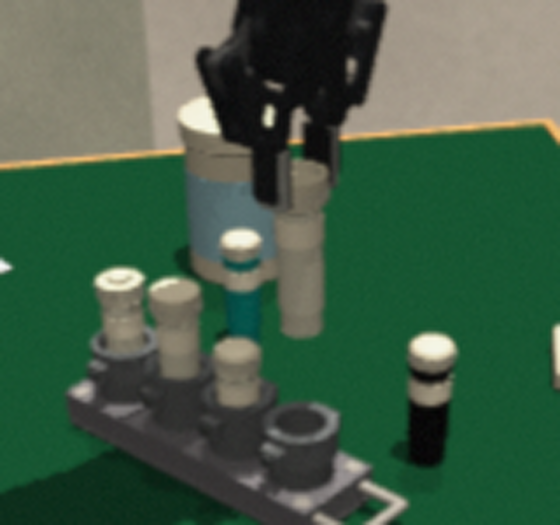

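The dish tube hangs upright in the jaws, clear of its bucket. I'm carrying it over hole 1.

```bash
python3 -m jog '[0,0,-2,-0.015,-0.008,0,0.2,0,0,-4,-0.045,-0.025,0,0.2,0,0,-7,-0.085,-0.047,0,0.2,0,0,-10,-0.125,-0.068,0,0.2,0,0,-13,-0.165,-0.09,0,0.2]'; python3 go.py .634 -.222 .21 152.4
```

```text
time: 7.35
ee_pos: [0.6044, -0.0757, 0.2078]
ee_rot: [-1.007, -2.966, 0.008]
wrist_force: [1.2, 0.1, -0.1]
grip_width: 0.0348
finger_force: 60.1
t 7.35 pos [ 0.6044 -0.0757  0.2078] turn [-0.4267 -0.4752 -9.9043] shift [-0.1126 -0.0981 -0.0022] F [ 1.205   0.0535 -0.0702] w 0.0348 q7 0.8
```

```bash
python3 -m jog '[0,0,-3,-0.035,-0.03,0,0.2,0,0,-6,-0.07,-0.061,0,0.2,0,0,-8,-0.098,-0.086,0,0.2,0,0,-10,-0.111,-0.097,0,0.2,0,0,-10,-0.113,-0.098,0,0.2]';python3 -m jog '[0,0,0,0,0,0,0.2,0,0,0,0,0,0,0.2,0,0,0,0,0,0,0.2]'; python3 go.py .6343 -.2222 .14 152.4
```

```text
time: 7.98
ee_pos: [0.6339, -0.2223, 0.2074]
ee_rot: [-0.751, -3.039, 0.006]
wrist_force: [-0.0, 0.4, -0.6]
grip_width: 0.035
finger_force: 60.1
time: 8.35
ee_pos: [0.6347, -0.2199, 0.209]
ee_rot: [-0.746, -3.043, 0.007]
wrist_force: [0.2, -0.2, -0.6]
grip_width: 0.0347
finger_force: 60.1
t 8.35 pos [ 0.6347 -0.2199  0.209 ] turn [-0.3473 -0.3992  0.0385] shift [-0.0011 -0.0018  0.069 ] F [ 0.1574 -0.2359 -0.5526] w 0.0347 q7 1.17
```

```bash
python3 -m jog '[0.2,0.2,0,-0.001,-0.002,0.015,0.2,0.3,0.3,0,-0.001,-0.002,0.035,0.2,0.3,0.3,0,-0.001,-0.002,0.055,0.2,0.3,0.3,0,-0.001,-0.002,0.065,0.2,0.3,0.3,0,-0.001,-0.002,0.065,0.2]'; python3 go.py .6343 -.2222 .0808 152.4; python3 - <<'E'
from h import *
c=camera("side");save(c,"a5",220,150,420,330,3.3)
E
```

```text
time: 8.98
ee_pos: [0.6335, -0.2231, 0.1426]
ee_rot: [-0.746, -3.035, 0.012]
wrist_force: [-0.1, 0.1, -0.9]
grip_width: 0.0344
finger_force: 60.1
t 8.975 pos [ 0.6335 -0.2231  0.1426] turn [-0.6535 -0.8151 -0.0128] shift [-0.0012  0.0019  0.0618] F [-0.1333  0.1252 -0.8554] w 0.0344 q7 1.15
```

View pics/a5.png

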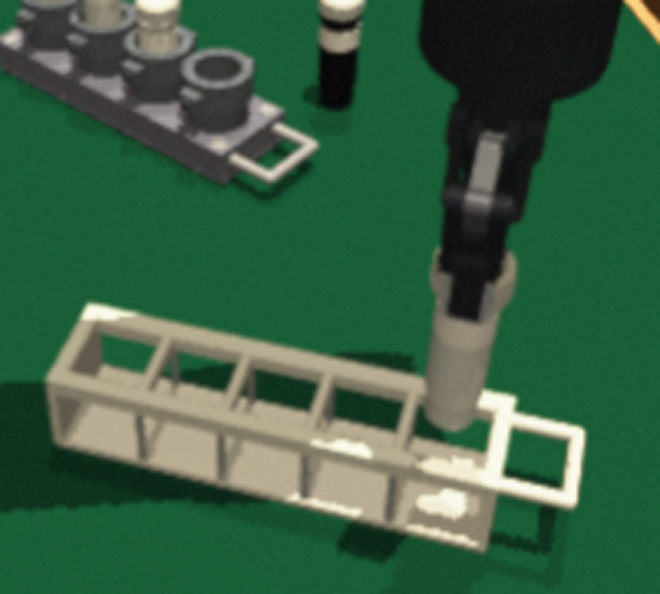

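The tube's foot is centred over hole 1, about 15 mm above the deck. Lowering.

```bash
python3 -m jog '[-0.3,-0.4,0,-0.001,0.001,0.015,0.2,-0.6,-0.8,0,-0.001,0.001,0.03,0.2,-0.6,-0.8,0,-0.001,0.001,0.045,0.2,-0.6,-0.8,0,-0.001,0.001,0.054,0.2,-0.6,-0.8,0,-0.001,0.001,0.054,0.2]'; python3 -m jog '[0,0,0,0,0,0.003,0.2,0,0,0,0,0,0.005,0.2,0,0,0,0,0,0.006,0.2,0,0,0,0,0,0.006,0.2]'; python3 go.py .6343 -.2222 .0808 152.4
```

```text
time: 9.65
ee_pos: [0.634, -0.2229, 0.0888]
ee_rot: [-0.75, -3.051, 0.001]
wrist_force: [-0.4, 0.1, -0.3]
grip_width: 0.0347
finger_force: 60.1
time: 10.15
ee_pos: [0.6345, -0.2231, 0.0839]
ee_rot: [0.75, 3.049, -0.002]
wrist_force: [0.4, -0.7, -1.1]
grip_width: 0.0348
finger_force: 60.1
t 10.15 pos [ 0.6345 -0.2231  0.0839] turn [-0.0455  0.0952 -0.0193] shift [0.0006 0.0007 0.0031] F [ 0.3983 -0.7351 -1.0576] w 0.0348 q7 1.13
```

```bash
python3 -m jog '[0,0,0,0,0,0.002,0.2,0,0,0,0,0,0.003,0.2,0,0,0,0,0,0.004,0.2,0,0,0,0,0,0.004,0.2]'; python3 go.py .6343 -.2222 .0808 152.4
```

```text
time: 10.65
ee_pos: [0.6352, -0.2233, 0.0809]
ee_rot: [0.749, 3.048, -0.002]
wrist_force: [-0.8, -0.6, 6.3]
grip_width: 0.0349
finger_force: 60.9
t 10.65 pos [ 0.6352 -0.2233  0.0809] turn [-0.043   0.1867 -0.0273] shift [0.0013 0.0006 0.0001] F [-0.7689 -0.6037  6.2909] w 0.0349 q7 1.13
```

Contact (6 N) came at the expected height, so the tube is seated. Releasing and rising.

```bash
python3 -m jog '[0,0,0,0,0,0,0.65,0,0,0,0,0,0,0.65,0,0,0,0,0,0,0.65,0,0,0,0,0,-0.02,0.65,0,0,0,0,0,-0.04,0.65]'; python3 -m jog '[0,0,0,0,0,-0.04,0.65,0,0,0,0,0,-0.08,0.65,0,0,0,0,0,-0.1,0.65,0,0,0,0,0,-0.1,0.65]';  python3 go.py .5345 .1528 .2 129.3; python3 - <<'E'
from h import *
c=camera("side");save(c,"a6",220,120,420,330,2.8)
E
```

```text
time: 11.28
ee_pos: [0.6348, -0.223, 0.1217]
ee_rot: [0.749, 3.049, -0.002]
wrist_force: [-0.0, -0.1, 0.5]
grip_width: 0.0555
finger_force: 0.0
time: 11.78
ee_pos: [0.6352, -0.2229, 0.2218]
ee_rot: [0.749, 3.046, -0.002]
wrist_force: [0.1, 0.2, -1.2]
grip_width: 0.0556
finger_force: 0.0
t 11.775 pos [ 0.6352 -0.2229  0.2218] turn [ 0.0297  0.2736 23.0804] shift [0.2635 0.2862 0.0204] F [ 0.0571  0.2117 -1.1728] w 0.0556 q7 1.18
```

View pics/a6.png

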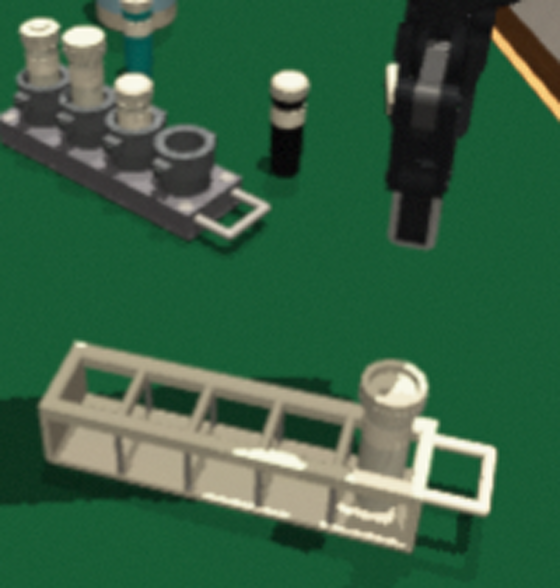

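The dish tube stands upright in hole 1. Next is the short tube, from bucket 2.

```bash
python3 -m jog '[0,0,3,0.03,0.033,0,0.65,0,0,6,0.07,0.076,0,0.65,0,0,10,0.11,0.12,0,0.65,0,0,14,0.15,0.163,0,0.65,0,0,18,0.19,0.206,0,0.65]'; python3 go.py .5345 .1528 .15 129.3
```

```text
time: 12.45
ee_pos: [0.5599, 0.0491, 0.2176]
ee_rot: [-1.221, -2.894, 0.003]
wrist_force: [0.2, 0.4, -0.1]
grip_width: 0.0553
finger_force: 0.0
t 12.45 pos [0.5599 0.0491 0.2176] turn [-0.1232  0.013   4.9298] shift [0.0921 0.0543 0.0674] F [ 0.1857  0.3728 -0.086 ] w 0.0553 q7 0.48
```

```bash
python3 -m jog '[0,0,2,0.035,0.02,0,0.65,0,0,4,0.07,0.041,0,0.65,0,0,5,0.088,0.052,0.02,0.65,0,0,5,0.092,0.054,0.05,0.65,0,0,5,0.092,0.054,0.06,0.65]';python3 -m jog '[0,0,0,0,0,0,0.65,0,0,0,0,0,0,0.65,0,0,0,0,0,0,0.65]';  python3 go.py .5345 .1528 .074 129.3
```

```text
time: 13.08
ee_pos: [0.534, 0.1509, 0.1562]
ee_rot: [-1.341, -2.839, 0.006]
wrist_force: [-0.1, -0.6, 0.0]
grip_width: 0.0556
finger_force: 0.0
time: 13.45
ee_pos: [0.5365, 0.151, 0.16]
ee_rot: [1.343, 2.837, -0.0]
wrist_force: [-0.4, 0.6, 0.2]
grip_width: 0.0551
finger_force: 0.0
t 13.45 pos [0.5365 0.151  0.16  ] turn [0.0606 0.1409 0.0436] shift [ 0.0028 -0.0005  0.086 ] F [-0.3682  0.6389  0.1696] w 0.0551 q7 0.17
```

```bash
python3 -m jog '[0,0,0,0.003,0,0.025,0.65,0,0,0,0.003,0,0.05,0.65,0,0,0,0.003,0,0.072,0.65,0,0,0,0.003,0,0.084,0.65,0,0,0,0.003,0,0.084,0.65]'; python3 -m jog '[0,0,0,0,0,0,0.65,0,0,0,0,0,0,0.2,0,0,0,0,0,0,0.2,0,0,0,0,0,0,0.2,0,0,0,0,0,0,0.2]';  python3 go.py .5345 .1528 .074 129.3
```

```text
time: 14.08
ee_pos: [0.5339, 0.1533, 0.075]
ee_rot: [1.343, 2.839, -0.002]
wrist_force: [0.1, 0.1, 0.0]
grip_width: 0.0558
finger_force: 0.0
time: 14.7
ee_pos: [0.5347, 0.1536, 0.0761]
ee_rot: [1.342, 2.837, -0.0]
wrist_force: [-0.9, -0.4, 6.3]
grip_width: 0.0286
finger_force: 58.8
t 14.7 pos [0.5347 0.1536 0.0761] turn [0.0686 0.1498 0.0767] shift [-0.0005 -0.0007  0.0021] F [-0.8753 -0.3721  6.337 ] w 0.0286 q7 0.1
```

```bash
python3 -m jog '[0,0,0,0,0,-0.02,0.2,0,0,0,0,0,-0.05,0.2,0,0,0,0,0,-0.09,0.2,0,0,0,0,0,-0.125,0.2,0,0,0,0,0,-0.13,0.2]'; python3 go.py .5935 -.2009 .2 152.4
```

```text
time: 15.32
ee_pos: [0.5351, 0.1544, 0.2089]
ee_rot: [1.34, 2.835, 0.003]
wrist_force: [-0.2, 0.8, -0.8]
grip_width: 0.0285
finger_force: 59.3
t 15.325 pos [0.5351 0.1544 0.2089] turn [  0.1831   0.287  -23.0016] shift [-0.3116 -0.1804  0.0095] F [-0.1626  0.8231 -0.8462] w 0.0285 q7 0.19
```

```bash
python3 -m jog '[0,0,-2,-0.015,-0.009,0,0.2,0,0,-4,-0.045,-0.026,0,0.2,0,0,-7,-0.085,-0.049,0,0.2,0,0,-10,-0.125,-0.072,0,0.2,0,0,-13,-0.165,-0.095,0,0.2]'; python3 go.py .5935 -.2009 .2 152.4
```

```text
time: 15.95
ee_pos: [0.5648, -0.0357, 0.2054]
ee_rot: [1.01, 2.974, -0.002]
wrist_force: [-0.1, 0.6, -0.7]
grip_width: 0.029
finger_force: 59.3
t 15.95 pos [ 0.5648 -0.0357  0.2054] turn [-0.0595  0.0659 -9.9053] shift [-0.1234 -0.1136  0.0056] F [-0.1171  0.5513 -0.7334] w 0.029 q7 0.77
```

```bash
python3 -m jog '[0,0,-3,-0.035,-0.032,0,0.2,0,0,-6,-0.07,-0.064,0,0.2,0,0,-8,-0.1,-0.092,0,0.2,0,0,-10,-0.12,-0.11,0,0.2,0,0,-10,-0.123,-0.113,0,0.2]';python3 -m jog '[0,0,0,0,0,0,0.2,0,0,0,0,0,0,0.2,0,0,0,0,0,0,0.2]'; python3 go.py .5935 -.2009 .0721 152.4
```

```text
time: 16.58
ee_pos: [0.5929, -0.2011, 0.205]
ee_rot: [-0.755, -3.049, 0.002]
wrist_force: [0.1, -0.3, -1.0]
grip_width: 0.0286
finger_force: 59.3
time: 16.95
ee_pos: [0.5937, -0.1976, 0.206]
ee_rot: [0.747, 3.05, -0.002]
wrist_force: [0.1, 0.1, 0.4]
grip_width: 0.029
finger_force: 59.3
t 16.95 pos [ 0.5937 -0.1976  0.206 ] turn [-0.0417  0.098   0.0673] shift [-0.0012 -0.0029  0.1339] F [0.0724 0.1224 0.4345] w 0.029 q7 1.18
```

```bash
python3 -m jog '[0,0,0,-0.001,-0.003,0.02,0.2,0,0,0,-0.001,-0.003,0.045,0.2,0,0,0,-0.001,-0.003,0.07,0.2,0,0,0,-0.001,-0.003,0.075,0.2,0,0,0,-0.001,-0.003,0.075,0.2]'; python3 go.py .5935 -.2009 .0721 152.4;
```

```text
time: 17.58
ee_pos: [0.593, -0.202, 0.1304]
ee_rot: [0.75, 3.05, -0.001]
wrist_force: [0.3, -0.5, 0.4]
grip_width: 0.0287
finger_force: 59.3
t 17.575 pos [ 0.593  -0.202   0.1304] turn [-0.0426  0.0531 -0.0131] shift [0.0001 0.0012 0.0583] F [ 0.3385 -0.4534  0.396 ] w 0.0287 q7 1.15
```

```bash
python3 -m jog '[0,0,0,0,0.001,0.015,0.2,0,0,0,0,0.001,0.032,0.2,0,0,0,0,0.001,0.046,0.2,0,0,0,0,0.001,0.052,0.2,0,0,0,0,0.001,0.052,0.2]'; python3 -m jog '[0,0,0,0,0,0.002,0.2,0,0,0,0,0,0.004,0.2,0,0,0,0,0,0.006,0.2,0,0,0,0,0,0.006,0.2,0,0,0,0,0,0.006,0.2]';python3 go.py .5935 -.2009 .0721 152.4;
```

```text
time: 18.2
ee_pos: [0.5935, -0.2011, 0.0782]
ee_rot: [0.75, 3.05, -0.001]
wrist_force: [0.8, -0.4, -0.7]
grip_width: 0.0288
finger_force: 59.3
time: 18.82
ee_pos: [0.5937, -0.2013, 0.0728]
ee_rot: [0.75, 3.049, -0.002]
wrist_force: [0.3, -0.3, -0.2]
grip_width: 0.0285
finger_force: 59.3
t 18.825 pos [ 0.5937 -0.2013  0.0728] turn [-0.0465  0.0959 -0.0199] shift [0.0004 0.0002 0.0007] F [ 0.3269 -0.3445 -0.2297] w 0.0285 q7 1.12
```

```bash
python3 -m jog '[0,0,0,0,0,0.001,0.2,0,0,0,0,0,0.002,0.2,0,0,0,0,0,0.002,0.2]';python3 -m jog '[0,0,0,0,0,0,0.65,0,0,0,0,0,0,0.65,0,0,0,0,0,0,0.65,0,0,0,0,0,-0.02,0.65,0,0,0,0,0,-0.05,0.65]'; python3 -m jog '[0,0,0,0,0,-0.04,0.65,0,0,0,0,0,-0.08,0.65,0,0,0,0,0,-0.1,0.65,0,0,0,0,0,-0.1,0.65]';  python3 go.py .499 .1968 .22 129.3
```

```text
time: 19.2
ee_pos: [0.5947, -0.2015, 0.0722]
ee_rot: [0.749, 3.047, -0.003]
wrist_force: [-0.8, 0.4, 9.2]
grip_width: 0.0288
finger_force: 60.4
time: 19.82
ee_pos: [0.5933, -0.201, 0.1217]
ee_rot: [0.75, 3.051, -0.001]
wrist_force: [0.5, -0.8, 0.3]
grip_width: 0.0557
finger_force: 0.0
time: 20.32
ee_pos: [0.5943, -0.2011, 0.2225]
ee_rot: [0.749, 3.047, -0.003]
wrist_force: [-0.4, -1.1, -0.5]
grip_width: 0.0556
finger_force: 0.0
t 20.325 pos [ 0.5943 -0.2011  0.2225] turn [ 0.0195  0.2562 23.0781] shift [0.2689 0.3084 0.0011] F [-0.3822 -1.1372 -0.4768] w 0.0556 q7 1.18
```

Seated at 9 N and released. Next is the tall tube, from bucket 3.

```bash
python3 -m jog '[0,0,3,0.03,0.034,0,0.65,0,0,6,0.07,0.08,0,0.65,0,0,10,0.11,0.126,0,0.65,0,0,14,0.15,0.172,0,0.65,0,0,18,0.19,0.218,0,0.65]'; python3 go.py .499 .197 .18 129.3
```

```text
time: 20.95
ee_pos: [0.5248, 0.0816, 0.2188]
ee_rot: [-1.222, -2.894, 0.003]
wrist_force: [0.5, 1.2, -0.5]
grip_width: 0.0554
finger_force: 0.0
t 20.95 pos [0.5248 0.0816 0.2188] turn [-0.1048  0.0419  4.9265] shift [0.1007 0.0621 0.0386] F [ 0.5004  1.2426 -0.4994] w 0.0554 q7 0.44
```

```bash
python3 - <<'E'
from h import *
c=camera("side");save(c,"a7",200,90,420,330,2.4)
E
```

```text
(no output)
```

View pics/a7.png

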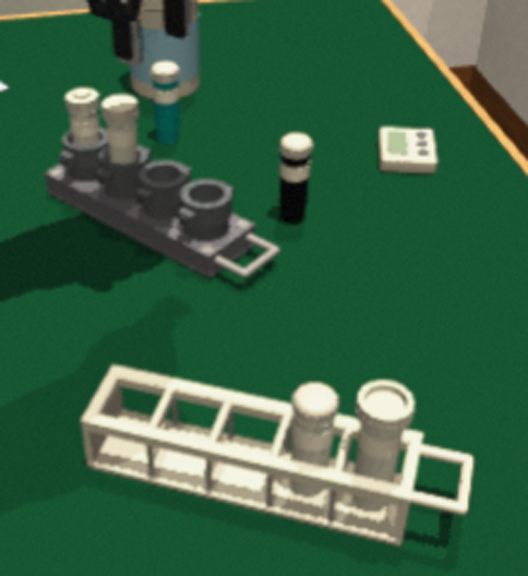

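Dish and short both stand upright in holes 1 and 2. I'm continuing with tall, gripping at TCP z = 0.096.

```bash
python3 -m jog '[0,0,2,0.035,0.022,0,0.65,0,0,4,0.07,0.044,0,0.65,0,0,5,0.094,0.058,0.01,0.65,0,0,5,0.1,0.062,0.03,0.65,0,0,5,0.1,0.062,0.035,0.65]';python3 -m jog '[0,0,0,0,0,0,0.65,0,0,0,0,0,0,0.65,0,0,0,0,0,0,0.65]';  python3 go.py .499 .197 .096 129.3
```

```text
time: 21.62
ee_pos: [0.4997, 0.1938, 0.1824]
ee_rot: [-1.342, -2.839, 0.005]
wrist_force: [0.3, -0.8, 0.1]
grip_width: 0.0555
finger_force: 0.0
time: 22.0
ee_pos: [0.5011, 0.1945, 0.1855]
ee_rot: [1.343, 2.837, -0.001]
wrist_force: [-0.2, 0.5, 0.1]
grip_width: 0.0551
finger_force: 0.0
t 22.0 pos [0.5011 0.1945 0.1855] turn [0.0278 0.128  0.0284] shift [ 0.0035 -0.0001  0.0895] F [-0.2045  0.5252  0.0529] w 0.0551 q7 0.09
```

```bash
python3 -m jog '[0,0,0,0.003,0,0.025,0.65,0,0,0,0.003,0,0.05,0.65,0,0,0,0.003,0,0.075,0.65,0,0,0,0.003,0,0.088,0.65,0,0,0,0.003,0,0.088,0.65]'; python3 -m jog '[0,0,0,0,0,0,0.65,0,0,0,0,0,0,0.2,0,0,0,0,0,0,0.2,0,0,0,0,0,0,0.2,0,0,0,0,0,0,0.2]';  python3 go.py .499 .197 .096 129.3
```

```text
time: 22.62
ee_pos: [0.4986, 0.197, 0.0968]
ee_rot: [1.343, 2.839, -0.002]
wrist_force: [-1.2, -0.6, -0.2]
grip_width: 0.0555
finger_force: 0.0
time: 23.25
ee_pos: [0.4996, 0.1975, 0.0982]
ee_rot: [1.342, 2.837, 0.0]
wrist_force: [-0.5, -1.2, 5.2]
grip_width: 0.033
finger_force: 59.1
t 23.25 pos [0.4996 0.1975 0.0982] turn [0.0836 0.1548 0.0757] shift [ 0.     -0.0008  0.0022] F [-0.5224 -1.1585  5.1824] w 0.033 q7 0.02
```

```bash
python3 -m jog '[0,0,0,0,0,-0.02,0.2,0,0,0,0,0,-0.05,0.2,0,0,0,0,0,-0.09,0.2,0,0,0,0,0,-0.125,0.2,0,0,0,0,0,-0.13,0.2]'; python3 go.py .5527 -.1796 .2 152.4
```

```text
time: 23.88
ee_pos: [0.4998, 0.1983, 0.2308]
ee_rot: [1.34, 2.835, 0.004]
wrist_force: [0.1, -0.1, -0.6]
grip_width: 0.0328
finger_force: 59.7
t 23.875 pos [0.4998 0.1983 0.2308] turn [  0.2033   0.276  -23.0063] shift [-0.3255 -0.1991  0.0312] F [ 0.0842 -0.1146 -0.5713] w 0.0328 q7 0.11
```

```bash
python3 -m jog '[0,0,-2,-0.015,-0.009,0,0.2,0,0,-4,-0.045,-0.027,0,0.2,0,0,-7,-0.085,-0.052,0,0.2,0,0,-10,-0.125,-0.076,0,0.2,0,0,-13,-0.165,-0.101,0,0.2]'; python3 go.py .5527 -.1796 .2 152.4
```

```text
time: 24.5
ee_pos: [0.525, 0.0044, 0.2274]
ee_rot: [1.009, 2.974, -0.002]
wrist_force: [0.5, 0.0, -0.3]
grip_width: 0.033
finger_force: 59.7
t 24.5 pos [0.525  0.0044 0.2274] turn [-0.0505  0.0855 -9.8969] shift [-0.1339 -0.1291  0.0277] F [ 0.4742  0.0232 -0.3446] w 0.033 q7 0.75
```

```bash
python3 -m jog '[0,0,-3,-0.035,-0.034,0,0.2,0,0,-6,-0.072,-0.07,0,0.2,0,0,-8,-0.106,-0.103,0,0.2,0,0,-10,-0.13,-0.126,0,0.2,0,0,-10,-0.134,-0.13,0,0.2]';python3 -m jog '[0,0,0,0,0,0,0.2,0,0,0,0,0,0,0.2,0,0,0,0,0,0,0.2]'; python3 go.py .5527 -.1796 .0942 152.4
```

```text
time: 25.12
ee_pos: [0.5515, -0.1819, 0.227]
ee_rot: [0.755, 3.049, -0.002]
wrist_force: [-0.3, 0.9, 0.1]
grip_width: 0.033
finger_force: 59.7
time: 25.5
ee_pos: [0.5522, -0.1778, 0.2279]
ee_rot: [0.747, 3.05, -0.002]
wrist_force: [0.2, 0.0, -0.9]
grip_width: 0.0328
finger_force: 59.7
t 25.5 pos [ 0.5522 -0.1778  0.2279] turn [-0.0463  0.1029  0.0736] shift [-0.001  -0.0012  0.1337] F [ 0.1679  0.0104 -0.8997] w 0.0328 q7 1.21
```

```bash
python3 -m jog '[0,0,0,-0.001,-0.001,0.02,0.2,0,0,0,-0.001,-0.001,0.045,0.2,0,0,0,-0.001,-0.001,0.07,0.2,0,0,0,-0.001,-0.001,0.075,0.2,0,0,0,-0.001,-0.001,0.075,0.2]'; python3 go.py .5527 -.1796 .0942 152.4;
```

```text
time: 26.12
ee_pos: [0.5525, -0.1803, 0.1524]
ee_rot: [0.749, 3.05, -0.001]
wrist_force: [0.4, -0.1, 0.6]
grip_width: 0.0331
finger_force: 59.7
t 26.125 pos [ 0.5525 -0.1803  0.1524] turn [-0.0409  0.054  -0.0057] shift [0.0002 0.0007 0.0582] F [ 0.3675 -0.1389  0.6188] w 0.0331 q7 1.18
```

```bash
python3 -m jog '[0,0,0,0,0,0.015,0.2,0,0,0,0,0,0.032,0.2,0,0,0,0,0,0.046,0.2,0,0,0,0,0,0.052,0.2,0,0,0,0,0,0.052,0.2]'; python3 -m jog '[0,0,0,0,0,0.002,0.2,0,0,0,0,0,0.004,0.2,0,0,0,0,0,0.006,0.2,0,0,0,0,0,0.007,0.2,0,0,0,0,0,0.007,0.2]';python3 go.py .5527 -.1796 .0942 152.4;
```

```text
time: 26.75
ee_pos: [0.5525, -0.1804, 0.1002]
ee_rot: [0.75, 3.05, -0.001]
wrist_force: [-1.1, -1.1, -0.1]
grip_width: 0.0326
finger_force: 59.7
time: 27.38
ee_pos: [0.5531, -0.1808, 0.0942]
ee_rot: [0.749, 3.048, -0.002]
wrist_force: [-0.6, -0.1, 4.8]
grip_width: 0.0328
finger_force: 60.3
t 27.375 pos [ 0.5531 -0.1808  0.0942] turn [-0.0484  0.1509 -0.0245] shift [0.0009 0.0009 0.    ] F [-0.5891 -0.0503  4.7618] w 0.0328 q7 1.15
```

Seated at 5 N. Releasing, then on to the plug tube in bucket 4.

```bash
python3 -m jog '[0,0,0,0,0,0,0.65,0,0,0,0,0,0,0.65,0,0,0,0,0,0,0.65,0,0,0,0,0,-0.02,0.65,0,0,0,0,0,-0.05,0.65]'; python3 -m jog '[0,0,0,0,0,-0.04,0.65,0,0,0,0,0,-0.07,0.65,0,0,0,0,0,-0.08,0.65,0,0,0,0,0,-0.08,0.65]';  python3 go.py .4635 .2402 .22 129.3
```

```text
time: 28.0
ee_pos: [0.5523, -0.1803, 0.1447]
ee_rot: [0.749, 3.051, -0.001]
wrist_force: [-0.7, 0.5, 0.2]
grip_width: 0.0557
finger_force: 0.0
time: 28.5
ee_pos: [0.5528, -0.1804, 0.2243]
ee_rot: [0.749, 3.048, -0.002]
wrist_force: [-0.7, 0.2, -1.1]
grip_width: 0.0554
finger_force: 0.0
t 28.5 pos [ 0.5528 -0.1804  0.2243] turn [-0.0142  0.1635 23.0785] shift [0.2741 0.3313 0.0033] F [-0.6666  0.1593 -1.1498] w 0.0554 q7 1.21
```

```bash
python3 -m jog '[0,0,3,0.03,0.036,0,0.65,0,0,6,0.07,0.085,0,0.65,0,0,10,0.11,0.133,0,0.65,0,0,14,0.15,0.181,0,0.65,0,0,18,0.19,0.23,0,0.65]'; python3 go.py .4635 .2402 .18 129.3
```

```text
time: 29.12
ee_pos: [0.4897, 0.1115, 0.222]
ee_rot: [1.222, 2.894, -0.003]
wrist_force: [1.5, 0.1, 0.3]
grip_width: 0.0557
finger_force: 0.0
t 29.125 pos [0.4897 0.1115 0.222 ] turn [-0.0939  0.0616  4.9296] shift [0.1105 0.071  0.0418] F [1.4643 0.0793 0.3153] w 0.0557 q7 0.41
```

```bash
python3 -m jog '[0,0,2,0.035,0.022,0,0.65,0,0,4,0.075,0.048,0,0.65,0,0,5,0.102,0.065,0.01,0.65,0,0,5,0.11,0.071,0.03,0.65,0,0,5,0.11,0.071,0.038,0.65]';python3 -m jog '[0,0,0,0,0,0,0.65,0,0,0,0,0,0,0.65,0,0,0,0,0,0,0.65]';  python3 go.py .4635 .2402 .09 129.3
```

```text
time: 29.75
ee_pos: [0.4636, 0.2385, 0.1829]
ee_rot: [-1.34, -2.84, 0.004]
wrist_force: [0.1, -0.6, -0.1]
grip_width: 0.0555
finger_force: 0.0
time: 30.12
ee_pos: [0.4654, 0.2379, 0.1855]
ee_rot: [1.343, 2.837, -0.001]
wrist_force: [0.6, -0.5, -0.2]
grip_width: 0.0553
finger_force: 0.0
t 30.125 pos [0.4654 0.2379 0.1855] turn [0.0353 0.1269 0.0258] shift [ 0.0032 -0.0001  0.0955] F [ 0.5752 -0.4553 -0.1882] w 0.0553 q7 -0.0
```

```bash
python3 -m jog '[0,0,0,0.003,0,0.025,0.65,0,0,0,0.003,0,0.05,0.65,0,0,0,0.003,0,0.078,0.65,0,0,0,0.003,0,0.094,0.65,0,0,0,0.003,0,0.094,0.65]'; python3 -m jog '[0,0,0,0,0,0,0.65,0,0,0,0,0,0,0.2,0,0,0,0,0,0,0.2,0,0,0,0,0,0,0.2,0,0,0,0,0,0,0.2]';  python3 go.py .4635 .2402 .09 129.3
```

```text
time: 30.75
ee_pos: [0.4628, 0.2402, 0.0905]
ee_rot: [1.343, 2.84, -0.003]
wrist_force: [-0.0, 1.0, 0.0]
grip_width: 0.0556
finger_force: 0.0
time: 31.38
ee_pos: [0.4639, 0.2409, 0.0921]
ee_rot: [1.342, 2.837, 0.001]
wrist_force: [-1.0, -0.8, 6.0]
grip_width: 0.0307
finger_force: 58.9
t 31.375 pos [0.4639 0.2409 0.0921] turn [0.093  0.1472 0.0772] shift [-0.0002 -0.0008  0.0021] F [-0.9536 -0.8216  5.9512] w 0.0307 q7 -0.09
```

```bash
python3 -m jog '[0,0,0,0,0,-0.02,0.2,0,0,0,0,0,-0.05,0.2,0,0,0,0,0,-0.09,0.2,0,0,0,0,0,-0.125,0.2,0,0,0,0,0,-0.13,0.2]'; python3 go.py .512 -.1583 .2 152.4
```

```text
time: 32.0
ee_pos: [0.464, 0.2417, 0.2246]
ee_rot: [1.34, 2.836, 0.004]
wrist_force: [-0.4, 0.3, -0.4]
grip_width: 0.0306
finger_force: 59.5
t 32.0 pos [0.464  0.2417 0.2246] turn [  0.2065   0.26   -22.9966] shift [-0.3394 -0.217   0.0249] F [-0.3783  0.3029 -0.4298] w 0.0306 q7 0.02
```

```bash
python3 -m jog '[0,0,-2,-0.015,-0.01,0,0.2,0,0,-4,-0.045,-0.029,0,0.2,0,0,-7,-0.09,-0.058,0,0.2,0,0,-10,-0.135,-0.086,0,0.2,0,0,-13,-0.18,-0.115,0,0.2]'; python3 go.py .512 -.1583 .2 152.4
```

```text
time: 32.62
ee_pos: [0.488, 0.0269, 0.2215]
ee_rot: [1.009, 2.973, -0.002]
wrist_force: [0.5, 0.7, -0.1]
grip_width: 0.0308
finger_force: 59.5
t 32.625 pos [0.488  0.0269 0.2215] turn [-0.0458  0.1042 -9.9051] shift [-0.1318 -0.1323  0.0218] F [ 0.5141  0.6564 -0.1495] w 0.0308 q7 0.75
```

```bash
python3 -m jog '[0,0,-3,-0.035,-0.034,0,0.2,0,0,-6,-0.072,-0.072,0,0.2,0,0,-8,-0.106,-0.106,0,0.2,0,0,-10,-0.128,-0.129,0,0.2,0,0,-10,-0.132,-0.133,0,0.2]';python3 -m jog '[0,0,0,0,0,0,0.2,0,0,0,0,0,0,0.2,0,0,0,0,0,0,0.2]'; python3 go.py .512 -.1583 .0881 152.4
```

```text
time: 33.25
ee_pos: [0.5111, -0.1598, 0.2211]
ee_rot: [0.755, 3.049, -0.002]
wrist_force: [0.1, 1.3, -0.7]
grip_width: 0.0305
finger_force: 59.4
time: 33.62
ee_pos: [0.5118, -0.1562, 0.2218]
ee_rot: [0.747, 3.05, -0.002]
wrist_force: [0.3, -0.8, -0.2]
grip_width: 0.0307
finger_force: 59.4
t 33.625 pos [ 0.5118 -0.1562  0.2218] turn [-0.0476  0.1024  0.0733] shift [-0.0009 -0.0016  0.1337] F [ 0.2972 -0.7774 -0.1749] w 0.0307 q7 1.23
```

```bash
python3 -m jog '[0,0,0,-0.001,-0.001,0.02,0.2,0,0,0,-0.001,-0.001,0.045,0.2,0,0,0,-0.001,-0.001,0.07,0.2,0,0,0,-0.001,-0.001,0.075,0.2,0,0,0,-0.001,-0.001,0.075,0.2]'; python3 go.py .512 -.1583 .0881 152.4;
```

```text
time: 34.25
ee_pos: [0.5124, -0.1585, 0.1471]
ee_rot: [0.749, 3.049, -0.002]
wrist_force: [0.0, -0.7, -0.2]
grip_width: 0.0309
finger_force: 59.4
t 34.25 pos [ 0.5124 -0.1585  0.1471] turn [-0.0376  0.0995  0.0098] shift [0.0006 0.     0.059 ] F [ 0.006  -0.7221 -0.2116] w 0.0309 q7 1.2
```

```bash
python3 -m jog '[0,0,0,0,0,0.015,0.2,0,0,0,0,0,0.032,0.2,0,0,0,0,0,0.046,0.2,0,0,0,0,0,0.052,0.2,0,0,0,0,0,0.052,0.2]'; python3 -m jog '[0,0,0,0,0,0.002,0.2,0,0,0,0,0,0.004,0.2,0,0,0,0,0,0.006,0.2,0,0,0,0,0,0.008,0.2,0,0,0,0,0,0.008,0.2]';python3 go.py .512 -.1583 .0881 152.4;
```

```text
time: 34.88
ee_pos: [0.512, -0.1587, 0.0941]
ee_rot: [0.75, 3.05, -0.001]
wrist_force: [0.4, -0.3, -0.9]
grip_width: 0.0309
finger_force: 59.5
time: 35.5
ee_pos: [0.5135, -0.1594, 0.0881]
ee_rot: [0.749, 3.047, -0.003]
wrist_force: [-2.1, -0.2, 11.1]
grip_width: 0.0309
finger_force: 60.8
t 35.5 pos [ 0.5135 -0.1594  0.0881] turn [-0.0497  0.2425 -0.0238] shift [ 0.0018  0.0003 -0.    ] F [-2.0721 -0.2202 11.0897] w 0.0309 q7 1.16
```

```bash
python3 -m jog '[0,0,0,0,0,0,0.65,0,0,0,0,0,0,0.65,0,0,0,0,0,0,0.65,0,0,0,0,0,-0.02,0.65,0,0,0,0,0,-0.05,0.65]'; python3 -m jog '[0,0,0,0,0,-0.04,0.65,0,0,0,0,0,-0.08,0.65,0,0,0,0,0,-0.11,0.65,0,0,0,0,0,-0.11,0.65]'; python3 -m jog '[0,0,0,0.04,0.04,0,0.65,0,0,0,0.08,0.08,0,0.65,0,0,0,0.12,0.12,0,0.65,0,0,0,0.12,0.12,0,0.65,0,0,0,0.12,0.12,0,0.65]'; python3 - <<'E'
from h import *
c=camera("side");a=c["img"][90:330,200:420];t=camera("top");b=t["img"][90:330,300:490]
cv2.imwrite("pics/a8.png",cv2.cvtColor(cv2.resize(np.hstack([a,b]),None,fx=1.9,fy=1.9,interpolation=2),4))
E
```

```text
time: 36.12
ee_pos: [0.5114, -0.1586, 0.1362]
ee_rot: [-0.749, -3.05, 0.001]
wrist_force: [0.3, 0.1, 1.2]
grip_width: 0.0555
finger_force: 0.0
time: 36.62
ee_pos: [0.5133, -0.1588, 0.2489]
ee_rot: [0.749, 3.046, -0.003]
wrist_force: [0.3, -0.3, -0.4]
grip_width: 0.0557
finger_force: 0.0
time: 37.25
ee_pos: [0.4612, 0.0026, 0.2457]
ee_rot: [0.75, 3.05, -0.003]
wrist_force: [-0.2, -0.9, 0.6]
grip_width: 0.0557
finger_force: 0.0
```

View pics/a8.png

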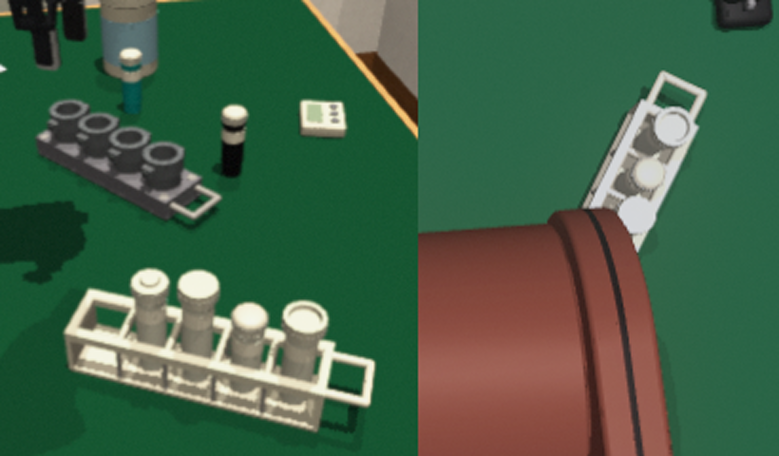

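All four tubes stand upright in holes 1–4 (dish, short, tall, plug), hole 5 is empty and the arm is clear.

```bash
python3 -m jog '[0,0,0,0,0,0,0.65,0,0,0,0,0,0,0.65,0,0,0,0,0,0,0.65]' >/dev/null; python3 -c "from bench import hand_in;print(hand_in())"
```

```text
the job is handed in; nothing more can be done
None
```

The job is handed in at about 38 s: dish, short, tall and plug stand upright in rack holes 1–4 in their stand order, each lowered to the bottom before release, and hole 5 is empty; the hand-in returned no verdict.

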